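# Gather the plugs in the tote's red corner and present them

### The arm

A 6-joint arm with a two-finger parallel gripper is mounted at the origin on the work surface. World frame = base frame: x ahead of the robot, y to its left, z up, the work surface at z = 0. Lengths are in m, angles in rad, forces in N, time in s.
With the tool pointing down it reaches from about 0.25 to 0.775 m from the base axis. Payload 4 kg.
Tool frame: the origin (TCP) lies midway between the tips of the shut fingers; the grasp point (between the pads) lies 19 mm behind it; z points along the fingers, y is the direction in which the jaws open and shut (so a half turn about z gives the same grasp; the last joint's range is limited). The gripper opens to 94 mm and grips with 3 to 60 N. Pads are 16 mm wide; open, the fingers measure 119 mm over their backs; the gripper's body (75 mm by 177 mm) begins 78 mm behind the grasp point.
Start: joints at [-1.417, 0.087, 1.371, -0, 1.684, -0.103], TCP at [0.14, -0.532, 0.18] pointing down, gripper open.
Joint ranges: [-3.1, 3.1], [-0.76, 2.03], [0.27, 2.55], [-1.08, 4.22], [0.17, 2.65], [-2.57, 2.57]. Speed limits (rad/s): [2.79, 2.79, 3.14, 3.14, 3.14, 3.14].

### API

Orientations are given as [roll, pitch, yaw] about the fixed x, y, z axes, in that order (R = Rz(yaw) Ry(pitch) Rx(roll)).
In Python, from bench import robot gives the robot as it stands.
- The arm moves only by the tool drive_tool, never from a script. Its argument "series" is a list that holds one entry, the list of rows, each a list of 7 numbers: the turn, a rotation vector about the tool's x, y, z in rad, then the shift along the tool's x, y, z in cm, then the opening in per cent of the stroke, from 0 (shut) to 100 (fully open). In form: [[[rx, ry, rz, tx, ty, tz, fingers], ...]]. A call has 1 to 20 rows; each row is the pose to reach, as a shift and turn from the pose measured when the call began, along the tool's axes at that moment; what a row does not reach only later rows make up. A row lasts 1/10 s, in which the tool goes at most 50 mm and 8.59 degrees, less where a joint would pass 70% of its speed; a pose out of reach is approached as far as the arm can. A call with a gripper value outside its range is refused whole. The fingers move at their own pace and stop on an object; the grip force is fixed at half the most. Time passes only in rows, so rows that repeat a pose let the fingers close. It gives the time, the measured TCP pose, the force and the opening at its end, in the units of the state.
- robot.get_obs(): the state, without advancing time (a new reading comes with each control period).
- robot.snapshot(name): name is "side" or "top"; returns a dict with "img" (480x640x3 uint8, blue, green, red), "depth" (480x640 float32, m along the optical axis (not along the pixel's ray), 0 where there is no reading), "vertical_fov" (degrees; the focal length in pixels is half the picture's height over the tangent of half this angle, whatever the lens; pixels are square), "cx", "cy" (the principal point, pixels), "dist_coeffs" ([k1, k2, p1, p2, k3] as OpenCV has them; the pictures are not rectified), "rvec" (rotation vector, rad) and "tvec" (3), from world to camera coordinates, as OpenCV has them. Camera axes: x right, y down, z forward; pixel columns grow to the right and rows downward; lengths in m; the calibration is good to about 2 mm. A picture is of the moment at which its call begins.
- robot.close_job(): hands the job in, once; it reports no verdict.
The state is a dict: "time": time; "joint_positions": joint angles; "qvel": joint speeds; "joint_torque": joint torques, N m; "tool_pos": TCP position; "ee_rot": TCP orientation; "wrist_force": force on the tool from outside, world axes, zero at the start; "wrist_torque": the same for the moment, N m; "width": finger opening in m.
Only numpy, scipy, OpenCV 4.12 (cv2) and the standard library are available. Lean on these libraries where they do the work, as an engineer would, in place of code of your own. Each camera call takes 0.05 s, during which the arm holds its last target.

### The job

Pick up the blue parts tote by its black handle and carry it over the round white inspection mat. Tilt it so that all four loose brass plugs slide together into its red-marked corner, without spilling any or disturbing the bottle, carton and pin tray. Finish while still holding the tote up in the gripper, clear of the mat, tilted and steady, with the plugs resting in that corner: do not set it down or let go.

Things in the scene. Friction and masses are not known exactly. Their poses are not given: they have to be found in the camera images.
- tote: open blue plastic tote, 200 mm (x) by 140 mm (y), 55 mm high, walls and floor 4 mm, 0.22 to 0.39 kg, level on the bench at any yaw; origin: centre of its underside, z up. A rigid black bar handle spans it along x on two end posts: 200 mm long, 14 mm thick (y), 20 mm high, centre line 110 mm above the underside, 45 mm free between bar and rim level. The +x +y corner is marked red
- handle (a point): centre of the tote's handle bar, 110 mm above the centre of the tote's underside; axes as the tote's (bar along x, 14 mm thick along y)
- pick_corner (a point): the inside corner of the tote's floor at the red-marked corner: at (96, 66, 4) mm in the tote's frame
- mat: fixed round inspection mat, black rim and white face, 260 mm in diameter, 3 mm thick, flat on the bench to the other side of the robot from the tote; origin at the centre of its underside
- bottle: bystander: white bottle with red cap, 48 mm in diameter, 130 mm high; origin at the centre of its underside
- carton: bystander: small white and green carton, 45 by 65 mm, 70 mm high; origin at the centre of its underside
- pin_tray: bystander: clear open tray of dark pins, 75 by 95 mm, 35 mm high; origin at the centre of its underside
- plug1: brass plug 1 of 4, a short cylinder 22 mm in diameter and 14 mm high, 40 g, loose on the tote's floor; origin at the centre of its underside. Oiled: starts to slide at a tilt of 7 to 11 deg, but needs more to slide on along a wall; 30 to 35 deg, equally towards both walls of the corner, brings all plugs home
- plug2: brass plug 2 of 4, a short cylinder 22 mm in diameter and 14 mm high, 40 g, loose on the tote's floor; origin at the centre of its underside. Oiled: starts to slide at a tilt of 7 to 11 deg, but needs more to slide on along a wall; 30 to 35 deg, equally towards both walls of the corner, brings all plugs home
- plug3: brass plug 3 of 4, a short cylinder 22 mm in diameter and 14 mm high, 40 g, loose on the tote's floor; origin at the centre of its underside. Oiled: starts to slide at a tilt of 7 to 11 deg, but needs more to slide on along a wall; 30 to 35 deg, equally towards both walls of the corner, brings all plugs home
- plug4: brass plug 4 of 4, a short cylinder 22 mm in diameter and 14 mm high, 40 g, loose on the tote's floor; origin at the centre of its underside. Oiled: starts to slide at a tilt of 7 to 11 deg, but needs more to slide on along a wall; 30 to 35 deg, equally towards both walls of the corner, brings all plugs home

How it is judged:
On the way:
1. the tote is lifted clear of the bench in the gripper (z of the grasp point in the frame of handle above -0.035 m and contact force between tote and the fingers above 1 N and height (world z) of each of pick_corner, tote above 0.025 m), for 0.2 s.
At the end, for the whole second after the job is handed in: Gripper holds the tote at its handle bar; its origin and red corner over 25 mm above the bench, its origin within 100 mm horizontally of the mat's centre, tilt over 0.17 rad; every plug origin within 85 mm of the red inside floor corner; tote and plugs slower than 50 mm/s (all of step 1 and angle between tote's own z axis and vertical above 0.17 rad and horizontal distance between tote and mat below 0.1 m and linear speed of each of tote, plug1, plug2, plug3, plug4 below 0.05 m/s and distance between each of plug1, plug2, plug3, plug4 and pick_corner below 0.085 m); the arm keeps its last pose, push and grip.
It fails at once if a plug leaves the tote (distance between any of plug1, plug2, plug3, plug4 and tote above 0.16 m).
It fails at once if a bystander is moved by more than 20 mm or tipped (distance of any of bottle, carton, pin_tray from where it was at the start of the episode above 0.02 m or angle between any of bottle, carton, pin_tray's own z axis and vertical above 0.3 rad).
It also fails if it takes over 42 s, if anything falls off the work surface, if the arm or the gripper's body presses on something with over 40 N, if the wrist force passes 120 N, or if a joint passes its speed limit or range.

## Working session

There is one attempt and no reset: what is moved stays moved. The work goes in short steps, Python scripts to look and compute and a tool call to move; the robot and the scene stay as the last step left them, time stands still between calls to the robot, and variables do not carry over. Pictures are saved under pics/ and viewed, and the job is handed in when it is done.

Besides the shell and the picture viewer there is one more tool, called after "Call:" as name([rows], argument=value, ...), one row to a line, values as JSON. drive_tool: Moves the arm, as the interface text tells. Its arguments: {"type":"object","properties":{"series":{"type":"array","items":{"type":"array","items":{"type":"array","items":{"type":"number"}}}}},"required":["series"]}

```bash
ls; mkdir -p pics; cat > h.py <<'E'
import numpy as np,cv2
from bench import robot
from scipy.spatial.transform import Rotation as R
def snap(n,f=None):
    s=robot.snapshot(n)
    if f: cv2.imwrite('pics/'+f,s['img'])
    h=s['img'].shape[0]; F=h/2/np.tan(np.radians(s['vertical_fov'])/2)
    K=np.array([[F,0,s['cx']],[0,F,s['cy']],[0,0,1]]);s['K']=K
    s['Rm']=cv2.Rodrigues(np.array(s['rvec'],float))[0];s['t']=np.array(s['tvec'],float).ravel();s['d']=np.array(s['dist_coeffs'],float)
    return s
def ray(s,uv):
    p=cv2.undistortPoints(np.array(uv,float).reshape(-1,1,2),s['K'],s['d']).reshape(-1,2)
    d=np.c_[p,np.ones(len(p))]@s['Rm']; c=-s['Rm'].T@s['t']
    return c,d
def onz(s,uv,z):
    c,d=ray(s,uv); return c+d*((z-c[2])/d[:,2])[:,None]
def deproj(s,uv):
    uv=np.array(uv).reshape(-1,2);c,d=ray(s,uv); z=s['depth'][uv[:,1].astype(int),uv[:,0].astype(int)]
    return c+d*z[:,None]
E
python3 - <<'E'
from h import *
for n in('top','side'):
    s=snap(n,n+'0.png');print(n,s['K'],s['d'],-s['Rm'].T@s['t'])
print(robot.get_obs())
E
```

```text
pics
top [[433.02299405   0.         313.48266528]
 [  0.         433.02299405 241.89396438]
 [  0.           0.           1.        ]] [-0.06782707  0.          0.          0.          0.        ] [ 0.45950112 -0.03284406  0.77448614]
side [[505.34612035   0.         323.80100467]
 [  0.         505.34612035 235.142     ]
 [  0.           0.           1.        ]] [-0.12246275  0.          0.          0.          0.        ] [0.32117908 0.4340691  0.73266565]
{'time': 0.1, 'joint_positions': array([-1.41711572e+00,  8.78546415e-02,  1.37205799e+00, -2.06312230e-05,
        1.68360414e+00, -1.03088672e-01]), 'qvel': array([ 0.00055148, -0.00223942, -0.00154113, -0.00195956, -0.00112295,
        0.00026682]), 'joint_torque': array([ 1.91196887e-03, -3.41251552e+01, -3.03302264e+01,  7.19237770e-02,
        3.03742499e-02, -1.01951528e-04]), 'tool_pos': array([ 0.1395886 , -0.53144164,  0.17895863]), 'ee_rot': array([-3.13967664e+00, -1.77607544e-04,  2.56766809e-01]), 'wrist_force': array([-0.25712383, -0.14760725, -1.30329515]), 'wrist_torque': array([-0.01237337,  0.02388912, -0.01241634]), 'width': 0.09376809974270266}
```

View pics/top0.png

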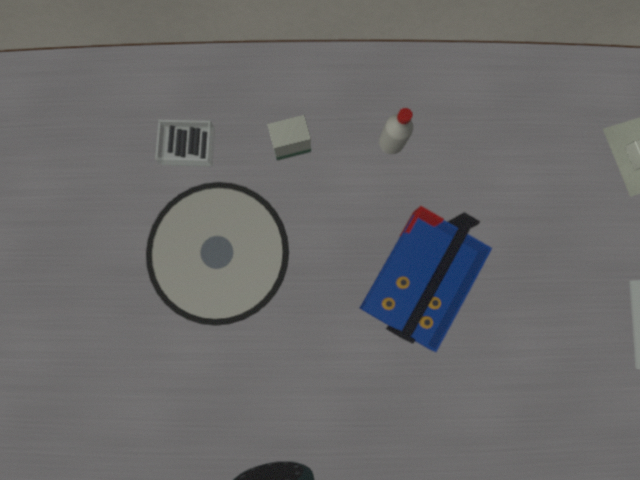

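View pics/side0.png

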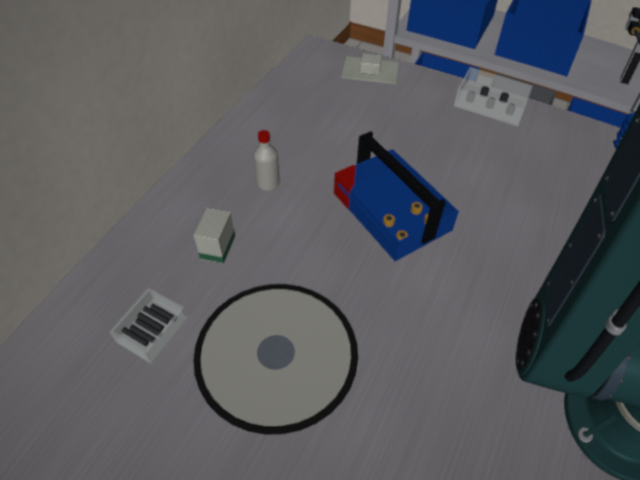

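The top view shows the tote around (425,280), with the bar from (400,335) to (465,220), the red corner at (425,217) and the plugs near the lower end. The mat is at (217,253), and the bystanders are on the far side of the table at rows 110–165. The side view agrees. Next I'll measure these.

```bash
cat > meas.py <<'E'
from h import *
s=snap('top')
img=s['img'].astype(int);vv,uu=np.mgrid[0:480,0:640]
P=deproj(s,np.c_[uu.ravel(),vv.ravel()]).reshape(480,640,3)
P[s['depth']==0]=np.nan
blk=(img.max(2)<50)&(uu>340)&(uu<510)&(vv>190)&(vv<370)
top=blk&(P[...,2]>0.112)&(P[...,2]<.13)
print('bar z',np.nanmedian(P[top][:,2]),top.sum())
uv=np.c_[uu[top],vv[top]]
q=onz(s,uv,0.12)[:,:2]
(c,wh,a)=cv2.minAreaRect(q.astype(np.float32));print('bar',c,wh,a)
b=cv2.boxPoints((c,wh,a));print(b)
red=(img[...,2]>110)&(img[...,1]<60)&(uu>340)&(uu<470)&(vv>195)&(vv<260)
print('red',np.nanmean(P[red],0),np.nanmax(P[red][:,2]))
w=(img.min(2)>120)&(uu>130)&(uu<300)&(vv>175)&(vv<330)
m=cv2.findContours(w.astype(np.uint8),cv2.RETR_EXTERNAL,cv2.CHAIN_APPROX_NONE)[0];m=max(m,key=cv2.contourArea)
print('mat',cv2.minEnclosingCircle(onz(s,m.reshape(-1,2),.003)[:,:2].astype(np.float32)))
br=(img[...,2]>140)&(img[...,0]<90)&(img[...,1]>90)&(uu>340)&(uu<510)&(vv>190)&(vv<370)
n,l,st,ce=cv2.connectedComponentsWithStats(br.astype(np.uint8))
for i in range(1,n):
    if st[i,4]>20: print('plug',ce[i],onz(s,[ce[i]],.018))
for nm,x in dict(bottlecap=(405,115),carton=(288,131),tray=(184,141)).items(): print(nm,deproj(s,[x]))
# second view
s=snap('side');img=s['img'].astype(int)
P=deproj(s,np.c_[uu.ravel(),vv.ravel()]).reshape(480,640,3)
blk=(img.max(2)<50)&(uu>340)&(uu<460)&(vv>125)&(vv<250)&(abs(P[...,2]-.118)<.006)
(c,wh,a)=cv2.minAreaRect(P[blk][:,:2].astype(np.float32));print('side bar',c,wh,a,blk.sum(),np.median(P[blk],0))
E
python3 meas.py
```

```text
bar z 0.12004389149286321 1362
bar (0.4861887991428375, -0.22040702402591705) (0.028715098276734352, 0.21392323076725006) 59.04707717895508
[[ 0.387075   -0.17770596]
 [ 0.57053345 -0.28773385]
 [ 0.5853026  -0.26310807]
 [ 0.40184414 -0.1530802 ]]
red [ 0.59130205 -0.21890053  0.0573472 ] 0.06120476675291886
mat ((0.5318388938903809, 0.14050360023975372), 0.11424808949232101)
bottlecap [[ 0.73820612 -0.17734211  0.13083524]]
carton [[0.7350104  0.00934652 0.07452194]]
tray [[0.73977747 0.20261879 0.02098375]]
side bar (0.4850250482559204, -0.21911847591400146) (0.03015839494764805, 0.21592754125595093) 59.290496826171875 931 [ 0.4748254  -0.21129797  0.11964237]
```

```bash
cat > rel.py <<'E'
import sys
from h import *
def rel(pos,rpy_or_R):
    o=robot.get_obs();R0=R.from_euler('xyz',o['ee_rot']);
    Rt=rpy_or_R if isinstance(rpy_or_R,R) else R.from_euler('xyz',rpy_or_R)
    print('turn',(R0.inv()*Rt).as_rotvec().round(4),'shift cm',(R0.inv().apply(np.array(pos)-o['tool_pos'])*100).round(2),'tool',o['tool_pos'].round(4),o['ee_rot'].round(3),'q',o['joint_positions'].round(2),'t',o['time'],'w',o['width'],o['wrist_force'].round(2))
E
python3 - <<'E'
from rel import *
rel([.473,-.212,.18],[np.pi,0,np.radians(149.1)])
E
```

```text
turn [-5.0000e-04 -1.7000e-03 -2.3455e+00] shift cm [ 4.036e+01 -2.244e+01 -4.000e-02] tool [ 0.1396 -0.5316  0.1792] [-3.14  -0.     0.257] q [-1.42  0.09  1.37 -0.    1.68 -0.1 ] t 0.2 w 0.0942735097929113 [-0.15  0.13 -0.31]
```

Call:
drive_tool([
  [[0,0,-0.13,2.2,-1.2,0,100],[0,0,-0.26,4.5,-2.5,0,100],[0,0,-0.39,6.7,-3.7,0,100],[0,0,-0.52,9,-5,0,100],[0,0,-0.65,11.2,-6.2,0,100],[0,0,-0.78,13.4,-7.5,0,100],[0,0,-0.91,15.7,-8.7,0,100],[0,0,-1.04,17.9,-10,0,100],[0,0,-1.17,20.2,-11.2,0,100],[0,0,-1.3,22.4,-12.5,0,100],[0,0,-1.43,24.7,-13.7,0,100],[0,0,-1.56,26.9,-15,0,100],[0,0,-1.69,29.1,-16.2,0,100],[0,0,-1.82,31.4,-17.5,0,100],[0,0,-1.95,33.6,-18.7,0,100],[0,0,-2.08,35.9,-20,0,100],[0,0,-2.21,38.1,-21.2,0,100],[0,0,-2.345,40.36,-22.44,0,100],[0,0,-2.345,40.36,-22.44,0,100],[0,0,-2.345,40.36,-22.44,0,100]],
])

```text
time: 2.2
tool_pos: [0.4728, -0.2119, 0.1793]
ee_rot: [3.141, -0.002, 2.601]
wrist_force: [-0.6, -0.5, -0.0]
width: 0.094
```

```bash
python3 - <<'E'
from rel import *
rel([.473,-.212,.091],[np.pi,0,np.radians(149.1)])
snap('top','top1.png');snap('side','side1.png')
E
```

```text
turn [ 0.0004 -0.0017 -0.0012] shift cm [-0.04  0.    8.83] tool [ 0.4728 -0.2119  0.1793] [ 3.141e+00 -2.000e-03  2.601e+00] q [-0.53  0.02  1.44  0.    1.68 -1.56] t 2.2 w 0.09395602678314371 [-0.64 -0.52 -0.04]
```

View pics/side1.png

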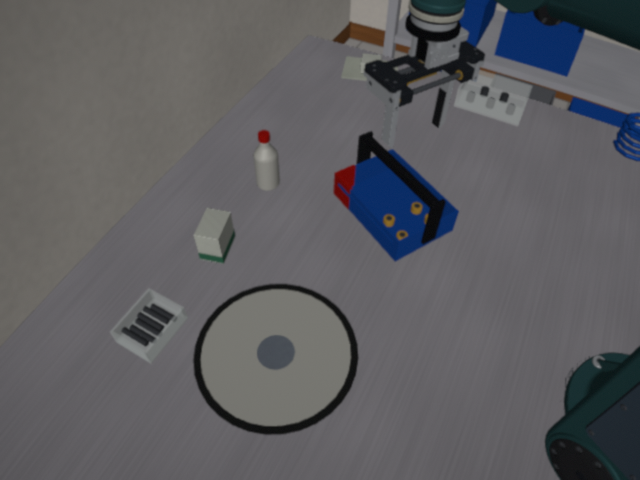

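The fingers, at (392,130) and (440,108), hang on either side of the bar line and well above it. The joint angles match my prediction, so I'll descend and close.

Call:
drive_tool([
  [[0,0,0,0,0,2,100],[0,0,0,0,0,4,100],[0,0,0,0,0,6,100],[0,0,0,0,0,7.5,100],[0,0,0,0,0,8.5,100],[0,0,0,0,0,8.8,100],[0,0,0,0,0,8.8,100],[0,0,0,0,0,8.8,0],[0,0,0,0,0,8.8,0],[0,0,0,0,0,8.8,0],[0,0,0,0,0,8.8,0],[0,0,0,0,0,8.8,0],[0,0,0,0,0,8.8,0],[0,0,0,0,0,8.8,0],[0,0,0,0,0,8.8,0]],
])

```text
time: 3.8
tool_pos: [0.4723, -0.2125, 0.0914]
ee_rot: [3.141, -0.001, 2.6]
wrist_force: [-0.5, 0.4, 0.4]
width: 0.0334
```

```bash
python3 - <<'E'
from rel import *
rel([.473,-.212,.091],[np.pi,0,np.radians(149.1)])
snap('side','side2.png')
E
```

```text
turn [ 0.0005 -0.0013 -0.0025] shift cm [-0.03  0.08  0.04] tool [ 0.4723 -0.2125  0.0914] [ 3.141e+00 -1.000e-03  2.600e+00] q [-0.53  0.05  1.59  0.    1.51 -1.56] t 3.8 w 0.03338734888533455 [-0.54  0.44  0.36]
```

View pics/side2.png

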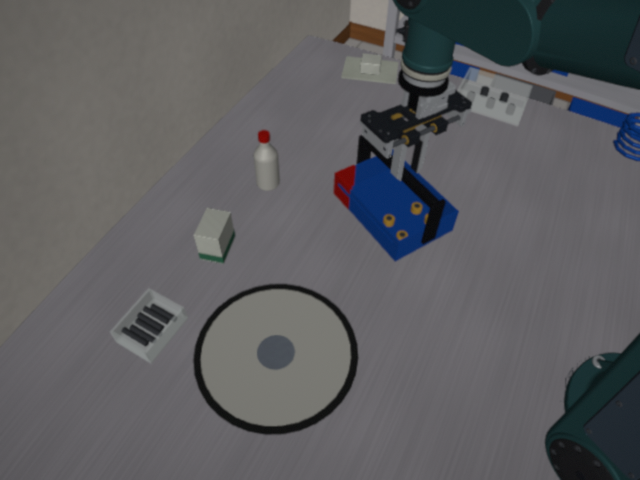

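The fingers straddle the bar near (405,160) and are still closing (33 mm), so I'll give them more time.

Call:
drive_tool([
  [[0,0,0,0,0,0,0],[0,0,0,0,0,0,0],[0,0,0,0,0,0,0],[0,0,0,0,0,0,0],[0,0,0,0,0,0,0],[0,0,0,0,0,0,0]],
])

```text
time: 4.45
tool_pos: [0.4722, -0.2127, 0.0914]
ee_rot: [3.141, -0.001, 2.6]
wrist_force: [-0.0, -1.0, -0.2]
width: 0.0126
```

Call:
drive_tool([
  [[0,0,0,0,0,0,0],[0,0,0,0,0,-0.4,0],[0,0,0,0,0,-1,0],[0,0,0,0,0,-1.8,0],[0,0,0,0,0,-2.8,0],[0,0,0,0,0,-4,0],[0,0,0,0,0,-5.2,0],[0,0,0,0,0,-6.2,0],[0,0,0,0,0,-6.8,0],[0,0,0,0,0,-7,0],[0,0,0,0,0,-7,0],[0,0,0,0,0,-7,0]],
])

```text
time: 5.65
tool_pos: [0.4719, -0.2125, 0.1607]
ee_rot: [3.141, -0.003, 2.6]
wrist_force: [0.2, 0.8, -5.4]
width: 0.0129
```

```bash
python3 - <<'E'
from rel import *
rel([.545,.145,.30],[np.pi,0,np.radians(149.1)])
snap('side','side3.png')
E
```

```text
turn [ 0.0001 -0.0027 -0.0026] shift cm [ 12.22  34.4  -13.89] tool [ 0.4719 -0.2125  0.1607] [ 3.141e+00 -3.000e-03  2.600e+00] q [-0.53  0.02  1.48  0.    1.65 -1.56] t 5.65 w 0.012894036983917653 [ 0.19  0.8  -5.4 ]
```

View pics/side3.png

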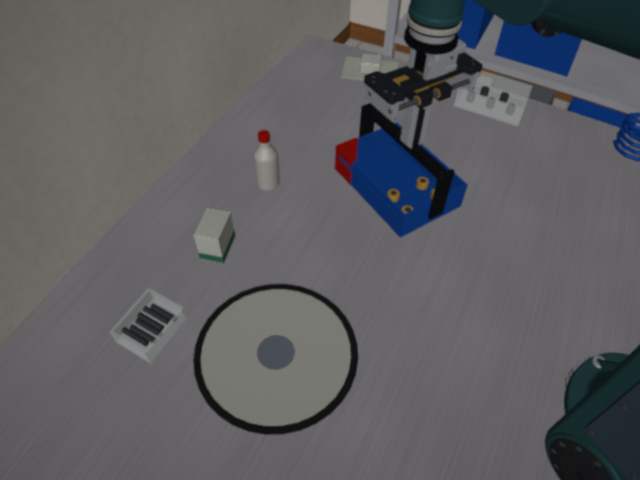

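The tote is off the bench and level at about (400,180). All the plugs are inside and the wrist carries 5.4 N. I'll carry it to the mat smoothly.

Call:
drive_tool([
  [[0,0,0,0.12,0.35,-0.2,0],[0,0,0,0.37,1.04,-0.6,0],[0,0,0,0.87,2.4,-1.2,0],[0,0,0,1.5,4.2,-2,0],[0,0,0,2.2,6.3,-2.9,0],[0,0,0,3.1,8.7,-3.8,0],[0,0,0,4.0,11.1,-4.7,0],[0,0,0,4.8,13.6,-5.5,0],[0,0,0,5.7,16.0,-6.2,0],[0,0,0,6.6,18.4,-6.8,0],[0,0,0,7.4,20.9,-7.3,0],[0,0,0,8.3,23.3,-7.6,0],[0,0,0,9.2,25.8,-7.8,0],[0,0,0,10.0,28.2,-7.9,0],[0,0,0,10.8,30.3,-7.9,0],[0,0,0,11.4,32.0,-7.9,0],[0,0,0,11.9,33.4,-7.9,0],[0,0,0,12.2,34.3,-7.9,0],[0,0,0,12.4,34.8,-7.9,0],[0,0,0,12.4,34.8,-7.9,0]],
])

```text
time: 7.7
tool_pos: [0.5453, 0.15, 0.24]
ee_rot: [3.142, -0.003, 2.6]
wrist_force: [-0.2, 0.7, -3.4]
width: 0.0131
```

```bash
python3 - <<'E'
from rel import *
o=robot.get_obs();R0=R.from_euler('xyz',o['ee_rot'])
d=np.radians(-30.9);tx=np.array([np.cos(d),np.sin(d),0]);ty=np.array([-np.sin(d),np.cos(d),0])
red=(tx+ty)/2**.5; ax=np.cross([0,0,1.],red)  # rotation about ax by + : red goes down
for deg in (10,33): rel([.545,.15,.24],R.from_rotvec(ax*np.radians(deg))*R0)
snap('side','side4.png');snap('top','top4.png')
E
```

```text
turn [0.1237 0.1232 0.0004] shift cm [ 0.03 -0.01  0.  ] tool [0.5453 0.15   0.24  ] [ 3.142e+00 -3.000e-03  2.600e+00] q [ 0.17  0.12  1.22  0.    1.81 -0.86] t 7.7 w 0.013129758483171971 [-0.2   0.69 -3.37]
turn [0.4081 0.4065 0.0013] shift cm [ 0.03 -0.01  0.  ] tool [0.5453 0.15   0.24  ] [ 3.142e+00 -3.000e-03  2.600e+00] q [ 0.17  0.12  1.22  0.    1.81 -0.86] t 7.7 w 0.013129758483171971 [-0.2   0.69 -3.37]
```

View pics/side4.png

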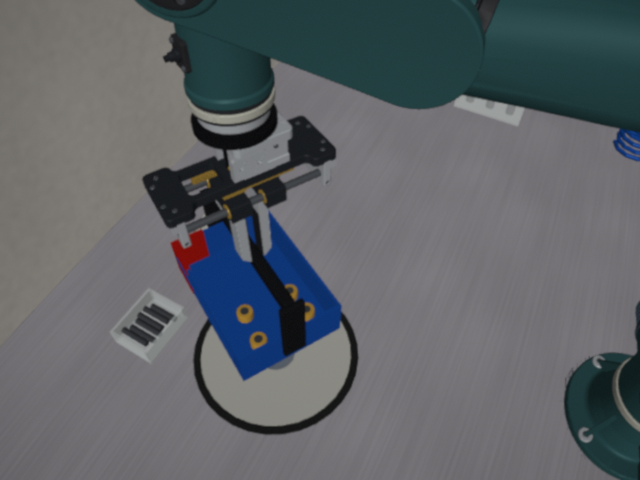

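View pics/top4.png

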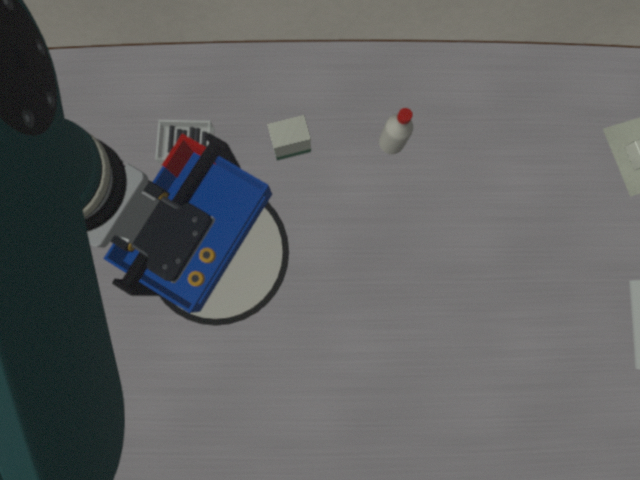

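Side view: the tote is over the mat around (265,290), red corner at (190,250) on the outer side, all four plugs near the inner end, at rows 290–340. Top view: same. Nothing has been disturbed. Now I'll tilt gently.

Call:
drive_tool([
  [[0.02,0.02,0,0,0,0,0],[0.05,0.05,0,0,0,0,0],[0.08,0.08,0,0,0,0,0],[0.11,0.11,0,0,0,0,0],[0.14,0.14,0,0,0,0,0],[0.17,0.17,0,0,0,0,0],[0.2,0.2,0,0,0,0,0],[0.22,0.22,0,0,0,0,0],[0.24,0.24,0,0,0,0,0],[0.25,0.25,0,0,0,0,0],[0.25,0.25,0,0,0,0,0],[0.25,0.25,0,0,0,0,0],[0.25,0.25,0,0,0,0,0],[0.25,0.25,0,0,0,0,0],[0.25,0.25,0,0,0,0,0]],
])

```text
time: 9.3
tool_pos: [0.5451, 0.1488, 0.2404]
ee_rot: [-2.886, -0.25, 2.567]
wrist_force: [1.4, 0.3, -5.1]
width: 0.013
```

```bash
python3 - <<'E'
from rel import *
rel([.545,.15,.24],[np.pi,0,0])
snap('side','side5.png')
E
```

```text
turn [-0.417   0.2335  2.5638] shift cm [0.06 0.11 0.03] tool [0.5451 0.1488 0.2404] [-2.886 -0.25   2.567] q [ 0.18  0.42  0.89 -0.03  2.19 -0.86] t 9.3 w 0.013041768610022047 [ 1.41  0.34 -5.1 ]
```

View pics/side5.png

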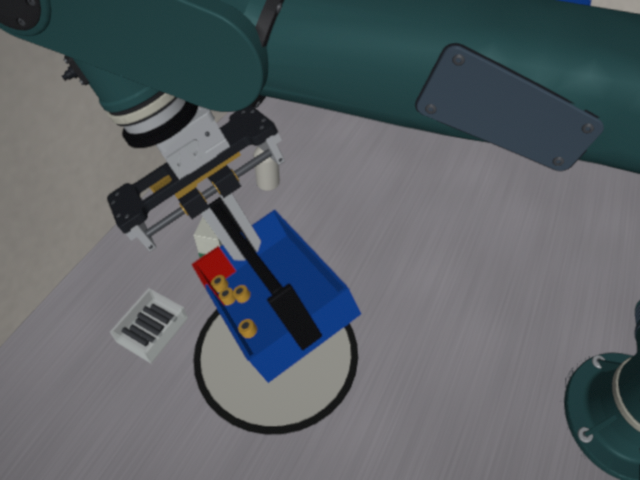

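At about 20° tilt, three plugs sit by the red corner around (228,290). The fourth is still along the same wall at (247,328). I'll tilt on to about 33°.

Call:
drive_tool([
  [[0.02,0.02,0,0,0,0,0],[0.05,0.05,0,0,0,0,0],[0.08,0.08,0,0,0,0,0],[0.11,0.11,0,0,0,0,0],[0.13,0.13,0,0,0,0,0],[0.15,0.15,0,0,0,0,0],[0.16,0.16,0,0,0,0,0],[0.16,0.16,0,0,0,0,0],[0.16,0.16,0,0,0,0,0],[0.16,0.16,0,0,0,0,0],[0.16,0.16,0,0,0,0,0],[0.16,0.16,0,0,0,0,0],[0.16,0.16,0,0,0,0,0]],
])

```text
time: 10.65
tool_pos: [0.545, 0.1488, 0.2406]
ee_rot: [-2.708, -0.4, 2.51]
wrist_force: [-0.0, 0.2, -4.8]
width: 0.0134
```

```bash
python3 - <<'E'
from rel import *
rel([.545,.15,.24],[np.pi,0,0])
s=snap('side','side6.png');snap('top','top6.png')
cv2.imwrite('pics/side6z.png',cv2.resize(s['img'][190:410,150:400],None,fx=2.7,fy=2.7,interpolation=cv2.INTER_CUBIC))
o=robot.get_obs();z=R.from_euler('xyz',o['ee_rot']).as_matrix()[2];print('tool tilt',np.degrees(np.arccos(-z[2])),z)
E
```

```text
turn [-0.678   0.3808  2.5048] shift cm [0.04 0.12 0.03] tool [0.545  0.1488 0.2406] [-2.708 -0.4    2.51 ] q [ 0.19  0.62  0.68 -0.05  2.42 -0.87] t 10.65 w 0.013440888980327503 [-0.05  0.18 -4.77]
tool tilt 33.33195024320621 [ 0.38964475 -0.38744667 -0.83550108]
```

View pics/side6z.png

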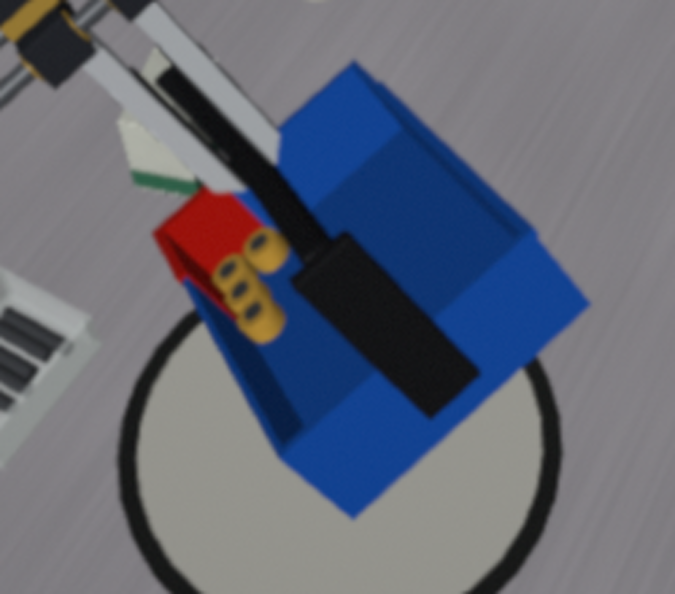

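View pics/top6.png

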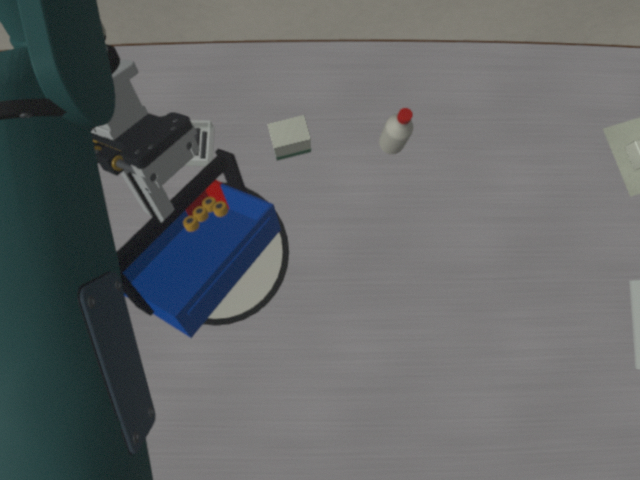

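All four plugs are grouped at the red corner, around (185–220, 200–225) in the top view: three in a row along one wall and one at the end wall. I'll check the distances and whether the tote slipped in the grip.

```bash
cat > chk.py <<'E'
from h import *
o=robot.get_obs();R0=R.from_euler('xyz',o['ee_rot']);A=R0.as_matrix()
# tote axes from tool (no slip): tx=-toolx, ty=tooly, tz=-toolz
T=np.c_[-A[:,0],A[:,1],-A[:,2]]
org=o['tool_pos']+T@np.array([.015,0,-.0914]);cor=org+T@np.array([.096,.066,.004])
print('t',o['time'],'origin',org.round(3),'corner',cor.round(3),'d mat',np.hypot(*(org[:2]-[.532,.1405])))
for n,box in(('top',(170,190,240,250)),('side',(190,270,270,330))):
    s=snap(n);img=s['img'].astype(int);u0,v0,u1,v1=box
    vv,uu=np.mgrid[0:480,0:640]
    m=(img[...,2]>110)&(img[...,0]<80)&(img[...,1]>70)&(uu>u0)&(uu<u1)&(vv>v0)&(vv<v1)
    m=m&(s['depth']>0)
    p=(deproj(s,np.c_[uu[m],vv[m]])-org)@T
    p=p[abs(p[:,2]-.011)<.02]
    print(n,'plug surface pts in tote frame, n',len(p),'min',p.min(0).round(3),'max',p.max(0).round(3),'z pct',np.percentile(p[:,2],[10,50,90]).round(3))
    topp=p[p[:,2]>np.percentile(p[:,2],50)][:,:2]
    dd=np.linalg.norm(p[:,:2]-[.096,.066],axis=1);print(' dist to corner max',dd.max().round(3),np.percentile(dd,95).round(3))
    b=(img[...,0]>70)&(img[...,2]<60)&(img[...,1]<95)&(img[...,0]>img[...,1]*1.6)&(s['depth']>0)&(uu<380)&(vv>130)
    q=(deproj(s,np.c_[uu[b],vv[b]])-org)@T
    f=(abs(q[:,0])<.08)&(abs(q[:,1])<.055)&(abs(q[:,2])<.02)
    if f.sum()>50:
        c=np.linalg.lstsq(np.c_[q[f][:,:2],np.ones(f.sum())],q[f][:,2],rcond=None)[0];print(' floor plane slopes(deg), z0',np.degrees(c[:2]).round(1),c[2].round(4),f.sum())
E
python3 chk.py
```

```text
t 10.75 origin [0.507 0.129 0.158] corner [0.607 0.132 0.099] d mat 0.027304696137107957
top plug surface pts in tote frame, n 358 min [0.033 0.025 0.005] max [0.097 0.067 0.021] z pct [0.012 0.018 0.019]
 dist to corner max 0.064 0.063
 floor plane slopes(deg), z0 [0.4 1. ] 0.0042 4586
side plug surface pts in tote frame, n 488 min [0.03  0.026 0.005] max [0.096 0.068 0.022] z pct [0.01  0.018 0.02 ]
 dist to corner max 0.067 0.065
 floor plane slopes(deg), z0 [0.2 1. ] 0.0042 2655
```

There's no slip: the measured floor plane matches the prediction within 1°. The farthest visible plug edge is 67 mm from the corner. I'll hold briefly to confirm it's steady, then hand in.

Call:
drive_tool([
  [[0,0,0,0,0,0,0],[0,0,0,0,0,0,0],[0,0,0,0,0,0,0],[0,0,0,0,0,0,0],[0,0,0,0,0,0,0],[0,0,0,0,0,0,0],[0,0,0,0,0,0,0],[0,0,0,0,0,0,0]],
])

```text
time: 11.65
tool_pos: [0.545, 0.1488, 0.2403]
ee_rot: [-2.707, -0.4, 2.51]
wrist_force: [0.8, 0.7, -5.0]
width: 0.0135
```

```bash
python3 chk.py && python3 -c "
from h import *
print(abs(robot.get_obs()['qvel']).max()); print(robot.close_job())"
```

```text
t 11.65 origin [0.507 0.129 0.158] corner [0.607 0.132 0.098] d mat 0.02728712969832234
top plug surface pts in tote frame, n 353 min [0.033 0.025 0.004] max [0.097 0.068 0.021] z pct [0.011 0.018 0.019]
 dist to corner max 0.065 0.063
 floor plane slopes(deg), z0 [0.5 0.9] 0.0042 4574
side plug surface pts in tote frame, n 487 min [0.029 0.026 0.006] max [0.098 0.067 0.022] z pct [0.01  0.018 0.02 ]
 dist to corner max 0.067 0.065
 floor plane slopes(deg), z0 [0.2 1. ] 0.0043 2664
0.001513441405078469
the job is handed in; nothing more can be done
None
```

I gripped the tote by its handle about 15 mm off centre, lifted it, carried it over the mat and tilted it about 33° toward the red corner. I handed in at about 11.7 s, still holding it. `close_job` gives no verdict.

**Last checks, both cameras agreeing:**
- **Tote position:** its origin is 27 mm from the mat's centre horizontally and about 158 mm up. The red corner is about 98 mm up.
- **Plugs:** all four are grouped at the red corner, with the farthest visible edge 67 mm from it (limit 85 mm). They read the same before and after a 0.8 s hold.
- **Steadiness:** the tote did not slip in the grip (floor plane within 1° of prediction), and the arm was still.
- **Bystanders:** the bottle and carton look unmoved in the last pictures. The pin tray was partly hidden by the gripper in the last top view. I did not measure their positions again at the end.

One check did not work: the first colour mask for the plugs found none, so I located them by eye until the final measurement.

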